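Close up the vegetable slicer with its chute over the green basin

TASK

Get the vegetable slicer ready to run: screw its orange hopper top down (clockwise from above) until you feel it bear on the rubber seal, then carry on to the next point, within about a turn, where the chute points at the middle of the green basin; never screw it so far that the seal is crushed. Then set the white pusher upright and fully home in the feed tube on the hopper top and let go, gently and without disturbing the basins, bowls, jar and bottles.

Things in the scene. Friction and masses are not known exactly. Their poses are not given: they have to be found in the camera images.
- slicer: round white motor base, 168 mm across, 92 mm high, fixed; origin at the centre of its underside, on the screw axis. On it stands a black rubber seal ring, 120 mm across; its height varies, not measured. Once met, it resists turning by 1.4 Nm more per turn (24 N more squeeze per turn), felt only while turning. Good: 0.15 to 1.25 turns past first touch; crushed at 32 N, 1.33 turns
- hopper_top: orange disc, 130 mm across, 35 mm thick, with a chute and a feed tube, on a threaded neck. Origin on the screw axis at the disc's underside (110 mm above the table at the start), z up, x along the chute: its yaw is where the chute points. Turns without end, freely at first (0.12 to 0.15 Nm), down 3 mm per clockwise turn; meets the seal after 0.1 to 2.4 turns; stays where it is left
- chute_end (a point): middle of the chute's open end, 135 mm from the screw axis, 17 mm above the hopper top's underside. The chute is a box 36 mm wide and 28 mm high (3 to 31 mm above that underside); it can be pushed round like a crank with a finger at its side, or the feed tube gripped and twisted
- tube_mouth (a point): middle of the feed tube's upper rim, on the screw axis, 75 mm above the hopper top's underside. The clear tube is 60 mm outside and 41 mm inside, its bore 40 mm deep
- pusher: loose white food pusher standing on its stem, 150 g; origin at the centre of its foot, z up. Stem 36 mm in diameter, 36 mm long, foot bevelled; flange 56 mm across, 6 mm thick; round red knob 32 mm in diameter, 34 mm high (42 to 76 mm above the foot). Fully home, the flange rests on the tube's rim and the foot is 39 mm above the hopper top's underside
- green_basin: empty green plastic basin, 166 mm across the rim, 60 mm high, about 0.2 m from the slicer's axis (left of, right of or beyond it); origin at the centre of its underside. The chute must point at it
- blue_basin: blue basin of the same size with vegetables; leave alone
- red_basin: red basin of the same size with vegetables; leave alone
- pickle_jar: amber jar with a yellow cap, 60 mm across, 80 mm high; origin at the centre of its underside; leave alone
- bowl_a: clear portion bowl with vegetables, 118 mm across, 45 mm high; leave alone
- bowl_b: clear portion bowl with vegetables, 118 mm across, 45 mm high; leave alone
- sauce_a: amber sauce bottle, 54 mm across, 180 mm high; leave alone
- sauce_b: green sauce bottle, 54 mm across, 170 mm high; leave alone

How it is judged:
On the way, in this order (a step that is already met when the one before it is completed fails the run):
1. the hopper top bears on its seal (3 to 32 N) and the chute points at the green basin (its line passes within 20 mm of the basin's centre) (contact force between hopper_top and slicer between 3 and 32 N and x of green_basin in the frame of hopper_top above 0.1 m and y of green_basin in the frame of hopper_top between -0.02 and 0.02 m), for 0.3 s.
2. the pusher is fully home in the feed tube (horizontal distance between pusher and tube_mouth below 0.006 m and z of pusher in the frame of hopper_top below 0.042 m and angle between pusher's own z axis and vertical below 0.08 rad), for 0.2 s.
At the end, for the whole second after the job is handed in: The hopper top presses on the seal with 3 to 32 N, the chute's line passes within 20 mm of the green basin's centre, on its side, and the pusher stands upright (0.08 rad) and home in the tube (flange within 3 mm of the rim, 6 mm off axis), released and at rest; the rest unmoved (20 mm) (all of step 1 and all of step 2 and linear speed of pusher below 0.02 m/s); the robot touches nothing.
It fails at once if the seal is crushed: more than 32 N between the hopper top and the slicer (contact force between hopper_top and slicer above 32 N).
It fails at once if the pusher is rammed against the hopper top with more than 40 N (contact force between pusher and hopper_top above 40 N).
It fails at once if a basin, bowl, jar or bottle is moved by more than 20 mm (distance of any of green_basin, blue_basin, red_basin, pickle_jar, bowl_a, bowl_b, sauce_a, sauce_b from where it was at the start of the episode above 0.02 m).
It also fails if it takes over 72 s, if anything falls off the work surface, if the arm or the gripper's body presses on something with over 40 N, if the wrist force passes 120 N, or if a joint passes its speed limit or range.

ROBOT

A 6-joint arm with a two-finger parallel gripper is mounted at the origin on the work surface. World frame = base frame: x ahead of the robot, y to its left, z up, the work surface at z = 0. Lengths are in m, angles in rad, forces in N, time in s.
With the tool pointing down it reaches from about 0.25 to 0.8 m from the base axis. Payload 3.9 kg.
Tool frame: the origin (TCP) lies midway between the tips of the shut fingers; the grasp point (between the pads) lies 19 mm behind it; z points along the fingers, y is the line along which they close (so a half turn about z gives the same grasp; the last joint's range is limited). The gripper opens to 85 mm and grips with 20 to 120 N. Pads are 22 mm wide; open, the fingers measure 114 mm over their backs; the gripper's body (76 mm by 85 mm) begins 54 mm behind the grasp point. The pads swing forward as they close: fully open they stand 13 mm farther back than shut.
Start: joints at [1.284, 0.26, -0.138, 1.173, 0, 1.571], TCP at [0.149, 0.504, 0.231] pointing down, gripper open.
Joint ranges: [-2.78, 2.78], [-0.83, 1.72], [-1.28, 1.37], [-1.9, 2.12], [-1.57, 1.48], [-3.14, 3.14]. Speed limits (rad/s): [2.57, 2.57, 3.14, 3.14, 3.14, 3.14].

INTERFACE

Orientations are given as a unit quaternion [w, x, y, z].
In Python, from station import status, viewer, ctrl gives the robot as it stands.
- The arm moves only by the shell command python3 -m jog 'ROWS' [FORCE]. ROWS is JSON, one flat list of numbers, 7 for each row, row after row: the shift along the tool's x, y, z in mm, then the turn, a rotation vector about the tool's x, y, z in rad, then the opening, from 0 (shut) to 1 (fully open). A call has 1 to 10 rows; each row is the pose to reach, as a shift and turn from the pose commanded when the call began, along the tool's axes at that moment; what a row does not reach only later rows make up. A row lasts 1/12 s, in which the tool goes at most 41.7 mm and 7.16 degrees, less where a joint would pass 70% of its speed; a pose out of reach is approached as far as the arm can. A call with a gripper value outside its range is refused whole. The fingers move at their own pace and stop on an object; FORCE is the grip in N (left out, the last holds). Time passes only in rows, so rows that repeat a pose let the fingers close. It gives the time, the measured TCP pose, the force, the opening and the grip force at its end, in the units of the state.
- status.observe(): the state, without advancing time (a new reading comes with each control period).
- viewer.read_camera(name): name is "scene" or "top"; returns a dict with "frame" (384x512x3 uint8, blue, green, red), "fx", "fy", "cx", "cy" (pixels), "R" (3x3) and "t" (3): a world point X has camera coordinates R X + t. Camera axes: x right, y down, z forward; pixel columns grow to the right and rows downward; lengths in m; the calibration is good to about 2 mm. A picture is of the moment at which its call begins. There is no depth.
- ctrl.finish_job(): hands the job in; it is judged then, once.
Trained networks look in the newest picture that a camera, given by its name, has taken for a name from the list of things; names that differ only in an ending like _2 or _b are one class to them, and where a whole thing is asked for, a point or a joint stands for the part that bears it (a point fixed in the world has none). Each returns a list of dicts, best first, with "confidence" (0 to 1); they miss things now and then, are a little off and sometimes report something else, mostly with a low value. They report only what shows in the picture. A call takes as long as a camera call.
- viewer.spot_in(camera, target): "position" ([row, column] in pixels, amid what is visible of it).
The state is a dict: "t": time; "joint_pos": joint angles; "joint_vel": joint speeds; "effort": joint torques, N m; "eef_pos": TCP position; "ee_rot": TCP orientation; "contact_force": force on the tool from outside, world axes, zero at the start; "ft_torque": the same for the moment, N m; "gripper_width": opening from 0.0 (shut) to 1.0 (fully open); "finger_force": force on a finger pad.
Only numpy, scipy, OpenCV 4.12 (cv2) and the standard library are available. Lean on these libraries where they do the work, as an engineer would, in place of code of your own. Each camera call takes 0.05 s, during which the arm holds its last target. There are 200 camera calls.

## Working session

There is one attempt and no reset: what is moved stays moved. The work goes in short steps, Python scripts to look and compute and a shell command to move; the robot and the scene stay as the last step left them, time stands still between calls to the robot, and variables do not carry over. Pictures are saved under pics/ and viewed, at most 10 in all, crops included, and the job is handed in when it is done.

```bash
ls; mkdir -p pics
cat > h.py <<'E'
import numpy as np, cv2
from station import status, viewer, ctrl
def ray(c,px):
    R=np.array(c["R"]);t=np.array(c["t"])
    d=R.T@np.array([(px[1]-c["cx"])/c["fx"],(px[0]-c["cy"])/c["fy"],1]);return -R.T@t,d
def at_z(c,px,z):
    o,d=ray(c,px);return o+d*(z-o[2])/d[2]
def tri(c1,p1,c2,p2):
    o1,d1=ray(c1,p1);o2,d2=ray(c2,p2);d1/=np.linalg.norm(d1);d2/=np.linalg.norm(d2)
    s=np.linalg.lstsq(np.c_[d1,-d2],o2-o1,rcond=None)[0]
    a=o1+s[0]*d1;b=o2+s[1]*d2;return (a+b)/2,np.linalg.norm(a-b)
def proj(c,X):
    p=np.array(c["R"])@np.array(X)+np.array(c["t"]);return [c["fy"]*p[1]/p[2]+c["cy"],c["fx"]*p[0]/p[2]+c["cx"]]
E
python3 - <<'E'
from h import *
np.set_printoptions(precision=3,suppress=True)
Z=dict(hopper_top=.13,chute_end=.127,tube_mouth=.185,pusher=.05,green_basin=.03,slicer=.05,pickle_jar=.04,blue_basin=.03,red_basin=.03,bowl_a=.02,sauce_a=.09)
for n in ("top","scene"):
    c=viewer.read_camera(n);cv2.imwrite(f"pics/{n}0.png",c["frame"])
    o,_=ray(c,[0,0]);print(n,o,c["fx"])
    for k,z in Z.items():
        for r in viewer.spot_in(n,k)[:3]:
            if r["confidence"]>.3: print(k,np.array(r["position"]),round(r["confidence"],2),at_z(c,r["position"],z))
s=status.observe();print(s)
E
```

```text
pics
top [ 0.481 -0.002  1.463] 459.0669480550027
hopper_top [201.6 252.3] 0.93 [ 0.565 -0.014  0.13 ]
hopper_top [268.3 326.6] 0.48 [ 0.367 -0.223  0.13 ]
chute_end [204.9 254.2] 0.88 [ 0.555 -0.02   0.127]
tube_mouth [204.2 250.7] 0.81 [ 0.554 -0.009  0.185]
pusher [265.6 326.6] 0.67 [ 0.368 -0.237  0.05 ]
green_basin [190.4 187. ] 0.96 [0.612 0.188 0.03 ]
slicer [232.9 250.3] 0.8 [ 0.474 -0.006  0.05 ]
slicer [266.6 326.9] 0.63 [ 0.365 -0.237  0.05 ]
pickle_jar [270.1 166.2] 0.78 [0.367 0.255 0.04 ]
pickle_jar [200.  323.4] 0.37 [ 0.57  -0.236  0.04 ]
blue_basin [202.1 320.3] 0.89 [ 0.564 -0.228  0.03 ]
blue_basin [269.4 165.1] 0.41 [0.369 0.26  0.03 ]
bowl_a [217.4 403.4] 0.77 [ 0.51  -0.489  0.02 ]
bowl_a [173.7 393.1] 0.74 [ 0.649 -0.463  0.02 ]
sauce_a [182.4 104.4] 0.87 [0.637 0.428 0.09 ]
sauce_a [212.   96.4] 0.81 [0.549 0.452 0.09 ]
sauce_a [172.1 393.3] 0.52 [ 0.645 -0.442  0.09 ]
scene [ 1.011 -0.456  1.118] 411.3203488460492
hopper_top [197.4 242.6] 0.6 [ 0.547 -0.019  0.13 ]
chute_end [192.5 246.1] 0.85 [0.542 0.002 0.127]
tube_mouth [194.4 243.7] 0.56 [ 0.569 -0.034  
[... 424 characters left out ...]
n [253.8 293.3] 0.6 [ 0.742 -0.015  0.03 ]
bowl_a [316.8 111.8] 0.76 [ 0.502 -0.481  0.02 ]
bowl_a [348.9 151.8] 0.59 [ 0.644 -0.46   0.02 ]
sauce_a [140.2 353.4] 0.97 [0.64  0.404 0.09 ]
sauce_a [121.6 339.3] 0.73 [0.558 0.439 0.09 ]
{'t': 1.2, 'joint_pos': array([ 1.284,  0.26 , -0.138,  1.173, -0.   ,  1.571]), 'joint_vel': array([-0.   ,  0.001,  0.001, -0.   ,  0.001, -0.001]), 'effort': array([  0.001, -40.562,  25.424,   0.001,   0.   ,  -0.   ]), 'eef_pos': array([0.149, 0.504, 0.231]), 'ee_rot': array([0.   , 0.143, 0.99 , 0.   ]), 'contact_force': array([ 0.12 , -0.118, -0.268]), 'ft_torque': array([ 0.024, -0.001, -0.007]), 'finger_force': 0.0, 'gripper_width': 1.0025172253075068}
```

Run:
```python
import cv2
a=cv2.imread("pics/top0.png")[120:310,80:430];cv2.imwrite("pics/a.png",cv2.resize(a,None,fx=2.2,fy=2.2,interpolation=cv2.INTER_CUBIC))
a=cv2.imread("pics/scene0.png")[100:384,90:400];cv2.imwrite("pics/b.png",cv2.resize(a,None,fx=2,fy=2,interpolation=cv2.INTER_CUBIC))
```

```text
(no output)
```

View pics/a.png

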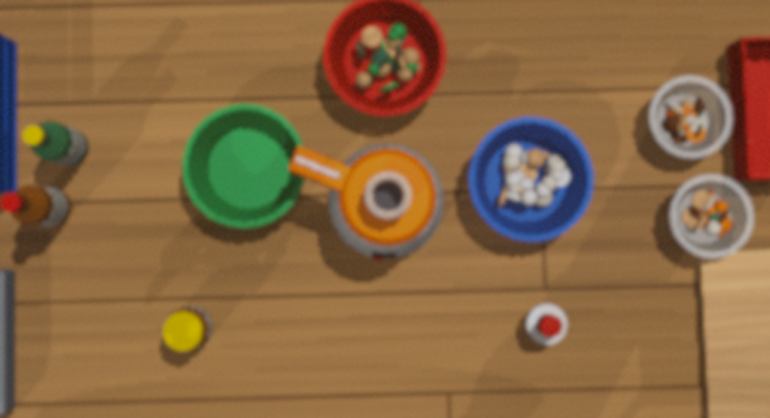

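View pics/b.png

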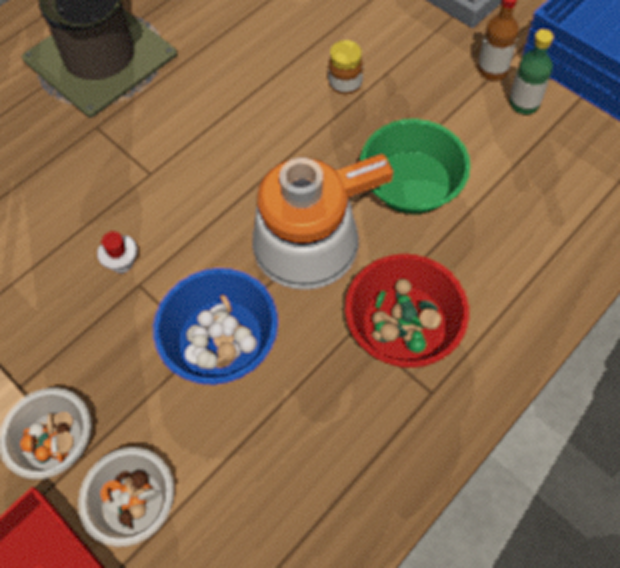

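The chute (orange, pointing left) starts near the green basin. The red-knobbed pusher stands near the blue basin, at about (547, 325) in the top crop. Next I'll refine the geometry by colour.

```bash
cat >> h.py <<'E'
def mask(f,lo,hi):
    h=cv2.cvtColor(f,cv2.COLOR_BGR2HSV);return cv2.inRange(h,lo,hi)
def biggest(m,near=None,minA=15):
    n,l,s,ce=cv2.connectedComponentsWithStats(m)
    k=[i for i in range(1,n) if s[i,4]>minA]
    k.sort(key=lambda i:-s[i,4] if near is None else np.hypot(ce[i][1]-near[0],ce[i][0]-near[1]))
    return l==k[0]
def hull(m):
    cs=cv2.findContours(m.astype(np.uint8),cv2.RETR_EXTERNAL,cv2.CHAIN_APPROX_NONE)[0]
    return cv2.convexHull(np.vstack(cs))[:,0,:]
def circ(c,pts,z):
    P=np.array([at_z(c,[p[1],p[0]],z)[:2] for p in pts])
    A=np.c_[2*P,np.ones(len(P))];x=np.linalg.lstsq(A,(P**2).sum(1),rcond=None)[0]
    return x[:2],np.sqrt(x[2]+x[0]**2+x[1]**2)
E
python3 - <<'E'
from h import *
np.set_printoptions(precision=4,suppress=True)
for n,g,pk,tb in (("top",(195,190),(267,328),(208,256)),("scene",(182,298),(222,147),(190,240))):
    c=viewer.read_camera(n);f=c["frame"]
    m=biggest(mask(f,(45,100,40),(85,255,255)),g,200);print(n,"green",m.sum(),circ(c,hull(m),.06))
    m=biggest(mask(f,(0,150,90),(8,255,255))|mask(f,(172,150,90),(180,255,255)),pk,10)
    r=np.argwhere(m).mean(0);print("knob",m.sum(),r,at_z(c,r,.06))
    globals()["k"+n]=(c,r)
    m=biggest(mask(f,(8,170,120),(20,255,255)),tb,200)
    p=np.argwhere(m);W=np.array([at_z(c,q,.145) for q in p])[:,:2]
    print("orange",m.sum())
    # disc: iterative circle on inside, robust
    h=np.array([at_z(c,[q[1],q[0]],.145)[:2] for q in hull(m)])
    from scipy.optimize import least_squares
    s=least_squares(lambda x:np.hypot(*(h-x).T)-.065,[.56,-.015],loss="cauchy",f_scale=.002).x
    far=W[np.hypot(*(W-s).T)>.085]; 
    far=np.array([at_z(c,q,.141)[:2] for q in p]);d=far-s;far=d[np.hypot(*d.T)>.085].mean(0)
    print("disc",s,"chute yaw deg",np.degrees(np.arctan2(far[1],far[0])),len(d))
print("knob tri",tri(ktop[0],ktop[1],kscene[0],kscene[1]))
E
```

```text
top green 2395 (array([0.5943, 0.1738]), np.float64(0.08629582753184199))
knob 60 [267.7 329.1] [ 0.3627 -0.2422  0.06  ]
orange 1216
disc [ 0.5435 -0.019 ] chute yaw deg 64.91356154291489 1216
scene green 1788 (array([0.5983, 0.171 ]), np.float64(0.0872960634498372))
knob 105 [221.1048 146.0667] [ 0.3623 -0.2415  0.06  ]
orange 1228
disc [ 0.5565 -0.0331] chute yaw deg 68.27197708542721 1228
knob tri (array([ 0.3629, -0.2419,  0.0613]), np.float64(0.0003703644855970761))
```

```bash
cat >> h.py <<'E'
from scipy.optimize import minimize
def fit(cams,x0,zu=.110,base=True,free=True):
    """fit hopper x,y,yaw by silhouette; cams: list of camera dicts"""
    S=4
    def cyl(r,z0,z1):
        a=np.linspace(0,2*np.pi,48,endpoint=False);return np.vstack([np.c_[r*np.cos(a),r*np.sin(a),0*a+z] for z in(z0,z1)])
    box=np.array([[x,y,z] for x in(.05,.135) for y in(-.018,.018) for z in(.003,.031)])
    data=[]
    for c in cams:
        f=c["frame"];m=mask(f,(5,150,90),(22,255,255))
        m=cv2.morphologyEx(m,cv2.MORPH_CLOSE,np.ones((5,5)))
        data.append((c,cv2.resize(m,None,fx=S,fy=S,interpolation=cv2.INTER_LINEAR)>127))
    def draw(c,P,im):
        q=np.array([proj(c,p)[::-1] for p in P]);q=((q+.5)*S-.5)
        cv2.fillConvexPoly(im,cv2.convexHull(q.astype(np.float32)).round().astype(np.int32),1)
    def cost(v):
        x,y,a=v[0]/100,v[1]/100,v[2]/10;R=np.array([[np.cos(a),-np.sin(a),0],[np.sin(a),np.cos(a),0],[0,0,1]]);T=np.array([x,y,zu]);e=0
        for c,m in data:
            A=np.zeros(m.shape,np.uint8);B=A.copy();G=A.copy()
            draw(c,cyl(.065,0,.035)@R.T+T,A);draw(c,box@R.T+T,A);draw(c,cyl(.030,.035,.075)@R.T+T,B);draw(c,cyl(.19,-.05,.08)@R.T+T,G)
            A=A.astype(bool);e+=((A!=m)&(B==0)&(G>0)).sum()/S/S
        return e
    s0=np.array([x0[0]*100,x0[1]*100,x0[2]*10])
    if not free:
        A=np.radians(np.arange(0,360,2));j=min(A,key=lambda a:cost([s0[0],s0[1],a*10]));s0[2]=j*10
        A=j+np.radians(np.arange(-2,2.1,.25));j=min(A,key=lambda a:cost([s0[0],s0[1],a*10]));return j,cost([s0[0],s0[1],j*10])
    r=minimize(cost,s0,method="Nelder-Mead",options=dict(initial_simplex=s0+np.vstack([np.zeros(3),np.diag([1,1,2.])]),xatol=.005,fatol=.1))
    return r.x/[100,100,10],r.fun
E
python3 - <<'E'
from h import *
np.set_printoptions(precision=4,suppress=True)
C=[viewer.read_camera(n) for n in("top","scene")]
for cs in (C[:1],C[1:],C): 
    s,e=fit(cs,[.55,-.02,1.2]);g=np.array([.596,.1725])-s[:2];print(s,e,"yaw",np.degrees(s[2]),"target",np.degrees(np.arctan2(g[1],g[0])),np.hypot(*g))
E
```

```text
[ 0.5417 -0.0216  1.1134] 1134.5625 yaw 63.79446127958545 target 74.36057603411052 0.20153981093824863
[ 0.544  -0.0229  1.1318] 349.5 yaw 64.84589696434796 target 75.09886394260218 0.20217020025118213
[ 0.5429 -0.0223  1.1246] 1494.9375 yaw 64.4362234818726 target 74.75597481915327 0.20189180907254295
```

```bash
cat >> h.py <<'E'
from scipy.spatial.transform import Rotation as Ro
def rel(p):
    s=status.observe();w,x,y,z=s["ee_rot"];r=Ro.from_quat([x,y,z,w])
    print("t%.1f"%s["t"],"tool mm",np.round(r.inv().apply(np.array(p)-s["eef_pos"])*1000,1),"pos",np.round(s["eef_pos"],4),"q",np.round(s["joint_pos"],2),"F",np.round(s["contact_force"],1),"M",np.round(s["ft_torque"],3),"toolyaw",round(float(np.degrees(np.arctan2(*r.as_matrix()[1::-1,1]))),1),"tilt",round(float(np.degrees(np.arccos(-r.as_matrix()[2,2]))),2),"w",round(s["gripper_width"],3))
E
python3 -m jog '[-250,-190,0,0,0,-1.2,1,-250,-190,0,0,0,-1.2,1,-250,-190,0,0,0,-1.2,1,-250,-190,0,0,0,-1.2,1,-250,-190,0,0,0,-1.2,1,-250,-190,0,0,0,-1.2,1,-250,-190,0,0,0,-1.2,1,-250,-190,0,0,0,-1.2,1,-250,-190,0,0,0,-1.2,1,-250,-190,0,0,0,-1.2,1]'
python3 -c "
from h import *
rel([.543,-.022,.22])"
```

```text
t: 2.23
eef_pos: [0.3363, 0.2476, 0.2315]
ee_rot: [0.0, -0.408, 0.913, -0.001]
contact_force: [-0.2, 0.3, 0.4]
gripper_width: 0.995
finger_force: 0.0
t2.2 tool mm [  63.  -333.8   12.1] pos [0.3363 0.2476 0.2315] q [ 0.64  0.08 -0.37  1.13 -0.   -0.2 ] F [-0.2  0.3  0.4] M [0.048 0.049 0.041] toolyaw 138.2 tilt 0.1 w 0.995
```

```bash
python3 -m jog '[63,-334,12,0,0,-1.2,1,63,-334,12,0,0,-1.2,1,63,-334,12,0,0,-1.2,1,63,-334,12,0,0,-1.2,1,63,-334,12,0,0,-1.2,1,63,-334,12,0,0,-1.2,1,63,-334,12,0,0,-1.2,1,63,-334,12,0,0,-1.2,1,63,-334,12,0,0,-1.2,1,63,-334,12,0,0,-1.2,1]' >/dev/null
python3 -m jog '[0,0,0,0,0,-0.85,1,0,0,0,0,0,-0.85,1,0,0,0,0,0,-0.85,1,0,0,0,0,0,-0.85,1,0,0,0,0,0,-0.85,1,0,0,0,0,0,-0.85,1,0,0,0,0,0,-0.85,1]' > /dev/null
python3 - <<'E'
from h import *
rel([.543,-.022,.153])
c=viewer.read_camera("scene");cv2.imwrite("pics/c.png",cv2.resize(c["frame"][110:270,160:340],None,fx=3.5,fy=3.5,interpolation=cv2.INTER_CUBIC))
E
```

```text
t3.6 tool mm [ 2.7  1.8 66.3] pos [ 0.5411 -0.0194  0.2193] q [-0.04  0.29 -0.12  1.15  0.   -2.84] F [0.5 0.6 0.9] M [ 0.02  -0.022  0.007] toolyaw -109.1 tilt 0.0 w 1.002
```

View pics/c.png

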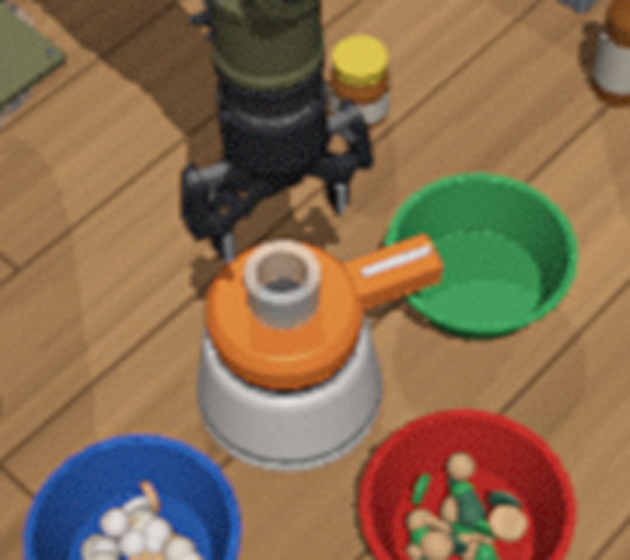

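The open fingertips hang above the clear tube, whose rim centre is at about (285, 268) in this crop. I'll cross-check that against the silhouette fit.

Run:
```python
from h import *
c=viewer.read_camera("scene");print(at_z(c,[186.6-.4,241.4-.4],.185))
o=viewer.read_camera("top");print(at_z(o,[208.6-.4,256.4-.4],.185),tri(c,[186.2,241],o,[208.2,256]))
p=proj(c,[.543,-.022,.185]);print(p,(np.array(p)+.4-[110,160])*3.5)
```

```text
[ 0.54445603 -0.01960803  0.185     ]
[ 0.54279582 -0.02369393  0.185     ] (array([ 0.54407927, -0.02210183,  0.18695921]), np.float64(0.004160923615405341))
[np.float64(186.43208386650986), np.float64(240.01424583464538)] [268.91229353 281.44986042]
```

```bash
python3 -m jog '[3,2,66,0,0,0,1,3,2,66,0,0,0,1,3,2,66,0,0,0,1,3,2,66,0,0,0,1]'
python3 -m jog '[0,0,0,0,0,0,0.6,0,0,0,0,0,0,0.6,0,0,0,0,0,0,0.6,0,0,0,0,0,0,0.6,0,0,0,0,0,0,0.6]' 80
python3 -c "
from h import *
rel([.543,-.022,.153])"
```

```text
t: 4.13
eef_pos: [0.5419, -0.0222, 0.1524]
ee_rot: [0.0, 0.985, -0.17, -0.002]
contact_force: [-0.1, 0.2, 0.8]
gripper_width: 0.999
finger_force: 0.0
t: 4.55
eef_pos: [0.5444, -0.0234, 0.1562]
ee_rot: [0.001, 0.986, -0.17, 0.002]
contact_force: [-2.7, -3.6, 6.8]
gripper_width: 0.668
finger_force: 84.4
t4.5 tool mm [-1.8 -0.9  3.2] pos [ 0.5444 -0.0234  0.1562] q [-0.04  0.33 -0.24  1.   -0.   -2.84] F [-2.7 -3.6  6.8] M [-0.552  0.43   0.049] toolyaw -109.5 tilt 0.27 w 0.668
```

```bash
python3 -m jog '[0,0,-4,0,0,0,0.85,0,0,-4,0,0,0,0.85,0,0,-4,0,0,0,0.85,0,0,-4,0,0,0,0.5,0,0,-4,0,0,0,0.5,0,0,-4,0,0,0,0.5,0,0,-4,0,0,0,0.5]' 80
python3 -c "
from h import *
rel([.5435,-.022,.157])"
```

```text
t: 5.13
eef_pos: [0.5434, -0.0231, 0.1586]
ee_rot: [0.001, 0.986, -0.169, 0.001]
contact_force: [-3.4, -3.3, 8.7]
gripper_width: 0.669
finger_force: 84.2
t5.1 tool mm [-0.3 -1.1  1.6] pos [ 0.5434 -0.0231  0.1586] q [-0.04  0.33 -0.23  1.01 -0.   -2.84] F [-3.4 -3.3  8.7] M [-0.507  0.518  0.009] toolyaw -109.5 tilt 0.13 w 0.669
```

```bash
python3 -m jog '[0,0,-1,0,0,0.12,0.5,0,0,-1,0,0,0.25,0.5,0,0,-1,0,0,0.37,0.5,0,0,-1,0,0,0.5,0.5,0,0,-1,0,0,0.62,0.5]' >/dev/null
python3 -c "
from h import *
rel([.5435,-.022,.157])"
python3 -m jog '[0,0,0.1,0,0,0.12,0.5,0,0,0.1,0,0,0.25,0.5,0,0,0.2,0,0,0.37,0.5,0,0,0.3,0,0,0.5,0.5,0,0,0.3,0,0,0.62,0.5]' >/dev/null
python3 -c "
from h import *
rel([.5435,-.022,.157])"
```

```text
t5.5 tool mm [-0.8 -0.2  1.4] pos [ 0.5438 -0.0227  0.1584] q [-0.04  0.33 -0.23  1.01 -0.   -2.22] F [ 0.3 -1.8 -0.4] M [-0.29  -0.299  0.124] toolyaw -145.3 tilt 0.09 w 0.671
t6.0 tool mm [-0.8  1.   1.2] pos [ 0.5444 -0.0228  0.1582] q [-0.04  0.33 -0.23  1.01 -0.   -1.6 ] F [ 1.6 -1.4 -1.7] M [-0.4   -0.69   0.168] toolyaw 179.1 tilt 0.15 w 0.668
```

```bash
cat > r.py <<'E'
from h import *
rel([.5435,-.022,.157])
E
python3 -m jog '[0,0,0.3,0,0,0.62,0.5,0,0,0.3,0,0,0.62,0.5,0,0,0.3,0,0,0.62,0.5,0,0,0.3,0,0,0.62,0.5,0,0,0.3,0,0,0.62,0.5]' >/dev/null; python3 r.py
python3 -m jog '[0,0,0.3,0,0,0.62,0.5,0,0,0.3,0,0,0.62,0.5,0,0,0.3,0,0,0.62,0.5,0,0,0.3,0,0,0.62,0.5,0,0,0.3,0,0,0.62,0.5]' >/dev/null; python3 r.py
python3 -m jog '[0,0,0.3,0,0,0.62,0.5,0,0,0.3,0,0,0.62,0.5,0,0,0.3,0,0,0.62,0.5,0,0,0.3,0,0,0.62,0.5,0,0,0.3,0,0,0.62,0.5]' >/dev/null; python3 r.py
python3 -m jog '[0,0,0.3,0,0,0.62,0.5,0,0,0.3,0,0,0.62,0.5,0,0,0.3,0,0,0.62,0.5,0,0,0.3,0,0,0.62,0.5,0,0,0.3,0,0,0.62,0.5]' >/dev/null; python3 r.py
```

```text
t6.4 tool mm [-0.2  1.9  0.9] pos [ 0.5449 -0.0233  0.1579] q [-0.04  0.33 -0.23  1.   -0.   -0.98] F [ 2.2 -2.7 -2.6] M [-0.794 -0.89   0.186] toolyaw 143.6 tilt 0.23 w 0.669
t6.8 tool mm [0.9 2.3 0.6] pos [ 0.5451 -0.0239  0.1576] q [-0.04  0.33 -0.23  1.   -0.   -0.36] F [ 3.5 -5.1 -2.4] M [-1.288 -0.77   0.202] toolyaw 108.1 tilt 0.3 w 0.671
t7.2 tool mm [2.  2.  0.3] pos [ 0.5448 -0.0245  0.1573] q [-0.04  0.33 -0.23  1.   -0.01  0.26] F [ 3.  -6.3 -1.2] M [-1.609 -0.461  0.303] toolyaw 72.6 tilt 0.36 w 0.669
t7.6 tool mm [2.8 1.1 0. ] pos [ 0.5443 -0.0249  0.1571] q [-0.04  0.33 -0.23  1.   -0.01  0.88] F [ 2.5 -7.3 -0.5] M [-1.723  0.033  0.409] toolyaw 37.0 tilt 0.38 w 0.668
```

```bash
python3 -m jog '[-1.4,-1,0.3,0,0,0.62,0.5,-1.4,-1,0.3,0,0,0.62,0.5,-1.4,-1,0.3,0,0,0.62,0.5,-1.4,-1,0.3,0,0,0.62,0.5,-1.4,-1,0.3,0,0,0.62,0.5]' >/dev/null; python3 r.py
python3 -m jog '[0,0,0.3,0,0,0.62,0.5,0,0,0.3,0,0,0.62,0.5,0,0,0.3,0,0,0.62,0.5,0,0,0.3,0,0,0.62,0.5,0,0,0.3,0,0,0.62,0.5]' >/dev/null; python3 r.py
python3 -m jog '[0,0,0.3,0,0,0.62,0.5,0,0,0.3,0,0,0.62,0.5,0,0,0.3,0,0,0.62,0.5,0,0,0.3,0,0,0.62,0.5,0,0,0.3,0,0,0.62,0.5]' >/dev/null; python3 r.py
```

```text
t8.1 tool mm [ 3.1 -0.  -0.3] pos [ 0.5436 -0.0251  0.1567] q [-0.04  0.33 -0.23  1.   -0.    1.5 ] F [ 1.1 -3.8  2.5] M [-0.782  0.454  0.525] toolyaw 1.6 tilt 0.17 w 0.673
t8.5 tool mm [ 2.5 -1.1 -0.6] pos [ 0.5431 -0.0247  0.1565] q [-0.04  0.33 -0.23  1.   -0.    2.12] F [ 0.3 -2.   2.5] M [-0.39   0.56   0.624] toolyaw -33.9 tilt 0.1 w 0.671
t8.9 tool mm [ 1.3 -1.7 -0.8] pos [ 0.5429 -0.024   0.1562] q [-0.04  0.33 -0.23  1.   -0.    2.74] F [-0.8 -1.6  3.4] M [0.131 0.473 0.727] toolyaw -69.4 tilt 0.04 w 0.67
```

Run:
```python
from h import *
C=[viewer.read_camera(n) for n in("top","scene")]
for cs in (C[:1],C[1:]): 
    j,e=fit(cs,[.5435,-.0225,0],zu=.1075,free=False);print(np.degrees(j),e)
c=C[1];cv2.imwrite("pics/d.png",cv2.resize(c["frame"][110:270,160:340],None,fx=3.5,fy=3.5,interpolation=cv2.INTER_CUBIC))
```

```text
107.25 2409.1875
106.0 380.25
```

View pics/d.png

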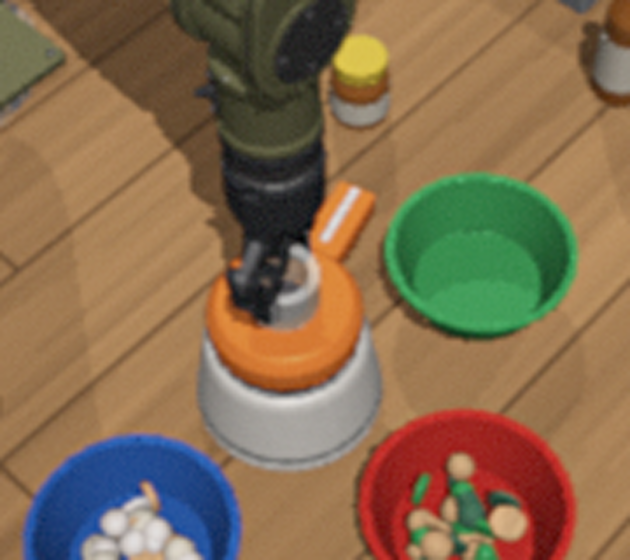

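Torque has risen steadily since about 0.4 turns, so the seal has been met. The chute is at 106–107° and the target is about 75°. Joint 6 is near its limit, so I'll open, unwind, regrip and turn the last 31°.

```bash
python3 -m jog '[0,0,0,0,0,0,1,0,0,0,0,0,0,1,0,0,0,0,0,0,1,0,0,0,0,0,-1.25,1,0,0,0,0,0,-1.25,1,0,0,0,0,0,-1.25,1,0,0,0,0,0,-1.25,1,0,0,0,0,0,-1.25,1,0,0,0,0,0,-1.25,1,0,0,0,0,0,-1.25,1]' >/dev/null
python3 -m jog '[0,0,0,0,0,-0.4,1,0,0,0,0,0,-0.4,1,0,0,0,0,0,-0.4,1,0,0,0,0,0,-0.4,1]' >/dev/null
python3 - <<'E'
from h import *
rel([.5435,-.0232,.156])
C=[viewer.read_camera(n) for n in("top","scene")]
for cs in (C[:1],C[1:]): 
    j,e=fit(cs,[.5435,-.0225,0],zu=.1075,free=False);print(np.degrees(j),e)
E
```

```text
t10.2 tool mm [ 0.6  0.1 -0.1] pos [ 0.5435 -0.0238  0.1559] q [-0.04  0.33 -0.23  1.    0.    1.46] F [-0.6 -0.1 -0.6] M [ 0.017 -0.025 -0.001] toolyaw 4.1 tilt 0.02 w 0.997
105.75 2388.5
106.49999999999999 568.6875
```

```bash
python3 -m jog '[1,0,-1,0,0,0,0.5,1,0,-2,0,0,0,0.5,1,0,-2,0,0,0,0.5,1,0,-2,0,0,0,0.5,1,0,-2,0,0,0,0.5]' 80 >/dev/null; python3 r.py
python3 -m jog '[0,0,0.3,0,0,0.56,0.5,0,0,0.3,0,0,0.56,0.5,0,0,0.3,0,0,0.56,0.5,0,0,0.3,0,0,0.56,0.5]' >/dev/null; python3 r.py
python3 -m jog '[0,0,0,0,0,0.06,0.5,0,0,0,0,0,0.06,0.5]' >/dev/null; python3 r.py
python3 - <<'E'
from h import *
C=[viewer.read_camera(n) for n in("top","scene")]
for cs in (C[:1],C[1:]): 
    j,e=fit(cs,[.5435,-.0225,0],zu=.107,free=False);print(np.degrees(j),e)
E
```

```text
t10.7 tool mm [ 0.9 -0.4  2.1] pos [ 0.544  -0.0228  0.1591] q [-0.04  0.33 -0.23  1.01  0.    1.46] F [-0.6  1.1  5.8] M [ 0.102  0.308 -0.267] toolyaw 3.8 tilt 0.12 w 0.671
t11.0 tool mm [ 0.4 -1.3  1.9] pos [ 0.5445 -0.0229  0.1589] q [-0.04  0.33 -0.23  1.01 -0.    1.97] F [-0.5 -0.4  4.4] M [0.004 0.068 0.824] toolyaw -25.0 tilt 0.18 w 0.672
t11.2 tool mm [ 0.3 -1.4  1.8] pos [ 0.5446 -0.0229  0.1588] q [-0.04  0.33 -0.23  1.01  0.    2.02] F [ 0.8 -0.4  6.4] M [ 0.121  0.039 -0.576] toolyaw -28.4 tilt 0.18 w 0.671
74.5 2016.0625
73.75 328.4375
```

```bash
python3 -m jog '[0,0,0,0,0,0,1,0,0,0,0,0,0,1,0,0,0,0,0,0,1,0,0,0,0,0,0,1,0,0,-35,0,0,0,1,0,0,-65,0,0,0,1,0,0,-65,0,0,0,1]' ; 
python3 -m jog '[-279,-55,-65,0,0,0,1,-279,-55,-65,0,0,0,1,-279,-55,-65,0,0,0,1,-279,-55,-65,0,0,0,1,-279,-55,-65,0,0,0,1,-279,-55,-65,0,0,0,1,-279,-55,0,0,0,0,1,-279,-55,0,0,0,0,1]' >/dev/null
python3 - <<'E'
from h import *
rel([.363,-.242,.045])
C=[viewer.read_camera(n) for n in("top","scene")]
for cs in (C[:1],C[1:],C): 
    j,e=fit(cs,[.5435,-.0225,0],zu=.107,free=False);print(np.degrees(j),e)
print(fit(C,[.5435,-.0225,1.3],zu=.107))
for c,g in zip(C,((195,190),(182,298))):
    m=biggest(mask(c["frame"],(45,100,40),(85,255,255)),g,200);print(circ(c,hull(m),.06))
c=C[1];cv2.imwrite("pics/e.png",cv2.resize(c["frame"][110:300,90:330],None,fx=3,fy=3,interpolation=cv2.INTER_CUBIC))
E
```

```text
t: 11.85
eef_pos: [0.5463, -0.0231, 0.228]
ee_rot: [0.002, 0.858, 0.514, 0.004]
contact_force: [1.7, -0.8, 0.4]
gripper_width: 1.002
finger_force: 0.0
t12.5 tool mm [  3.6  -0.8 177.6] pos [ 0.3616 -0.2451  0.2226] q [-0.6   0.11 -0.35  1.1  -0.    1.47] F [-0.6 -0.2 -0.9] M [-0.012  0.018  0.01 ] toolyaw -28.4 tilt 0.19 w 0.999
73.75 1237.6875
73.75 339.1875
73.75 1576.875
(array([ 0.54325428, -0.02265688,  1.28234036]), np.float64(1571.5))
(array([0.59435141, 0.17366887]), np.float64(0.0861633772329204))
(array([0.59811988, 0.17088621]), np.float64(0.08739185455560908))
```

View pics/e.png

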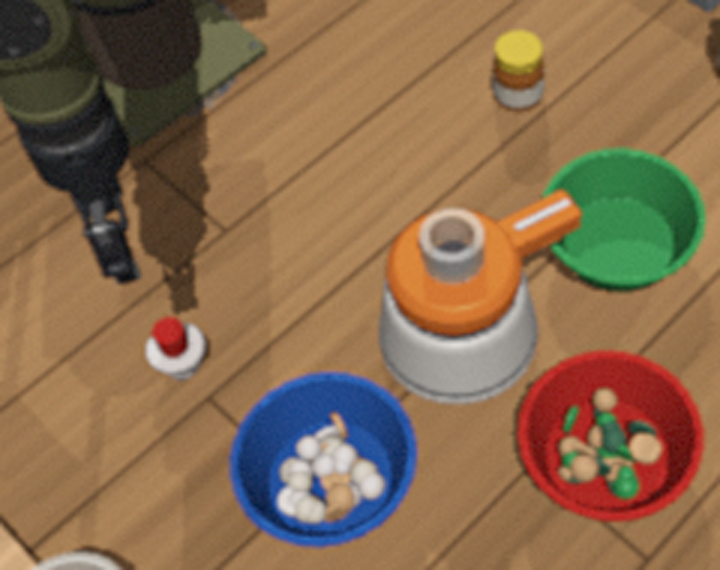

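The chute points into the green basin at 73.75°, within about 4 mm of its centre line. Nothing else has moved. The pusher stands upright, with its knob at about (172, 338). Next I'll grasp it.

```bash
python3 -m jog '[4,-1,140,0,0,0,1,4,-1,140,0,0,0,1,4,-1,140,0,0,0,1,4,-1,178,0,0,0,1,4,-1,178,0,0,0,1,4,-1,178,0,0,0,1,4,-1,178,0,0,0,1]' >/dev/null; python3 -c "
from h import *
rel([.363,-.242,.045])"
python3 -m jog '[0,0,0,0,0,0,0.2,0,0,0,0,0,0,0.2,0,0,0,0,0,0,0.2,0,0,0,0,0,0,0.2,0,0,0,0,0,0,0.2,0,0,0,0,0,0,0.2,0,0,0,0,0,0,0.2,0,0,0,0,0,0,0.2]' 30
python3 -c "
from h import *
rel([.363,-.242,.045])"
```

```text
t13.2 tool mm [-4.   0.3 -0.3] pos [ 0.3646 -0.2383  0.0448] q [-0.58  0.29 -0.66  0.63  0.    1.48] F [ 0.4 -0.2  1.2] M [-0.008 -0.069 -0.011] toolyaw -28.1 tilt 0.05 w 0.996
t: 13.87
eef_pos: [0.3649, -0.2395, 0.0457]
ee_rot: [0.001, 0.858, 0.513, 0.001]
contact_force: [0.2, -0.2, 6.3]
gripper_width: 0.359
finger_force: 29.9
t13.9 tool mm [-3.1 -0.5  0.7] pos [ 0.3649 -0.2395  0.0457] q [-0.58  0.28 -0.66  0.63  0.    1.48] F [ 0.2 -0.2  6.3] M [ 0.01  -0.002  0.049] toolyaw -28.2 tilt 0.15 w 0.359
```

```bash
python3 -m jog '[-3,0,0,0,0,0,0.6,-3,0,0,0,0,0,0.6,-3,0,0,0,0,0,0.6,-3,0,0,0,0,0,0.2,-3,0,0,0,0,0,0.2,-3,0,0,0,0,0,0.2,-3,0,0,0,0,0,0.2,-3,0,0,0,0,0,0.2,-3,0,-2,0,0,0,0.2]' 30 >/dev/null; python3 -c "
from h import *
rel([.363,-.242,.045])"
python3 -m jog '[0,0,-10,0,0,0,0.2,0,0,-40,0,0,0,0.2,0,0,-80,0,0,0,0.2,0,0,-120,0,0,0,0.2,0,0,-160,0,0,0,0.2,0,0,-200,0,0,0,0.2,0,0,-200,0,0,0,0.2,0,0,-200,0,0,0,0.2]' >/dev/null
python3 - <<'E'
from h import *
rel([.5433,-.0227,.245])
C=[viewer.read_camera(n) for n in("top","scene")]
for c in C:
    s=status.observe()["eef_pos"]; p=proj(c,s);print(p)
    a,b=int(p[0]),int(p[1]);cv2.imwrite(f"pics/f{c['fx']:.0f}.png",cv2.resize(c["frame"][a-40:a+40,b-50:b+50],None,fx=6,fy=6,interpolation=cv2.INTER_CUBIC))
E
ls pics
```

```text
t14.6 tool mm [-0.3  1.4  1.2] pos [ 0.3619 -0.2411  0.0462] q [-0.59  0.28 -0.65  0.63  0.    1.48] F [-0.5  0.2 -1.9] M [ 0.011 -0.041  0.   ] toolyaw -28.2 tilt 0.08 w 0.367
t15.3 tool mm [278.4  54.4   3.9] pos [ 0.3637 -0.2423  0.2487] q [-0.59  0.1  -0.3   1.17 -0.    1.48] F [ 0.1  0.7 -1.6] M [-0.014  0.019 -0.015] toolyaw -28.2 tilt 0.29 w 0.368
[np.float64(273.8309149972091), np.float64(340.91706112109193)]
[np.float64(185.39252031275404), np.float64(129.7882108676606)]
a.png
b.png
c.png
d.png
e.png
f411.png
f459.png
scene0.png
top0.png
```

View pics/f411.png

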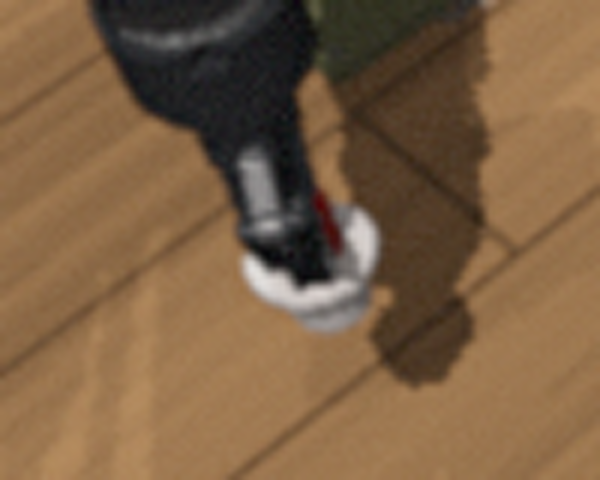

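The pusher hangs upright, with its flange centred at about (311, 255) in the crop. Now to carry it over the tube.

```bash
python3 -m jog '[278,54,-5,0,0,0,0.2,278,54,-5,0,0,0,0.2,278,54,-5,0,0,0,0.2,278,54,-5,0,0,0,0.2,278,54,-5,0,0,0,0.2,278,54,-5,0,0,0,0.2,278,54,-5,0,0,0,0.2,278,54,-5,0,0,0,0.2,278,54,-5,0,0,0,0.2,278,54,-5,0,0,0,0.2]' >/dev/null
python3 - <<'E'
from h import *
rel([.5433,-.0227,.245])
s=status.observe()["eef_pos"]
for n in("top","scene"):
    c=viewer.read_camera(n); p=proj(c,[s[0],s[1],s[2]-.007]);a,b=int(p[0]),int(p[1])
    f=c["frame"];m=mask(f,(0,0,120),(180,70,255));m=biggest(m,p,25)
    print(n,m.sum(),p,circ(c,hull(m),s[2]-.007))
    if n=="scene": cv2.imwrite("pics/g.png",cv2.resize(f[a-40:a+50,b-50:b+50],None,fx=6,fy=6,interpolation=cv2.INTER_CUBIC));print(a-40,b-50)
E
```

```text
t16.2 tool mm [1.2 3.5 4.2] pos [ 0.5396 -0.0221  0.2493] q [-0.04  0.28 -0.06  1.23 -0.    2.02] F [ 0.4  1.  -3.1] M [-0.05  -0.003 -0.045] toolyaw -28.2 tilt 0.31 w 0.367
top 37 [np.float64(208.35706333000036), np.float64(255.77956269090723)] (array([ 0.55176884, -0.20203583]), np.float64(0.12057347958770842))
scene 429 [np.float64(173.4961151642578), np.float64(238.257153110216)] (array([ 0.56065018, -0.04977254]), np.float64(0.04858241396174298))
133 188
```

View pics/g.png

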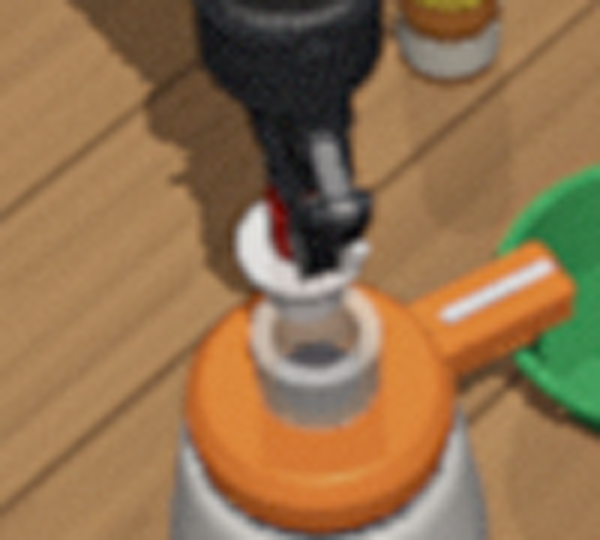

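Pusher flange at about (303, 250), tube rim at about (316, 335). That matches the TCP and the fitted axis to about 2 mm. I'll centre it and come down slowly.

```bash
python3 -m jog '[1,3.5,0,0,0,0,0.2,1,3.5,5,0,0,0,0.2,1,3.5,10,0,0,0,0.2,1,3.5,14,0,0,0,0.2,1,3.5,16,0,0,0,0.2,1,3.5,16,0,0,0,0.2,1,3.5,16,0,0,0,0.2]' >/dev/null; python3 -c "
from h import *
rel([.5433,-.0227,.1923])"
python3 -m jog '[0,0,1,0,0,0,0.2,0,0,2,0,0,0,0.2,0,0,3,0,0,0,0.2,0,0,4,0,0,0,0.2,0,0,5,0,0,0,0.2,0,0,6,0,0,0,0.2]' >/dev/null; python3 -c "
from h import *
rel([.5433,-.0227,.1923])"
```

```text
t16.9 tool mm [-0.5 -1.4 43.1] pos [ 0.5448 -0.0229  0.2354] q [-0.04  0.29 -0.08  1.2  -0.    2.02] F [ 0.1 -0.2 -1.9] M [ 0.025 -0.051  0.024] toolyaw -28.2 tilt 0.03 w 0.366
t17.4 tool mm [-0.7 -1.5 37.2] pos [ 0.545  -0.0228  0.2295] q [-0.04  0.3  -0.09  1.18  0.    2.02] F [-0.3  0.5 -1. ] M [-0.074  0.021 -0.039] toolyaw -28.2 tilt 0.0 w 0.365
```

```bash
python3 -m jog '[-0.5,-1.2,0,0,0,0,0.2,-0.5,-1.2,1,0,0,0,0.2,-0.5,-1.2,2,0,0,0,0.2,-0.5,-1.2,3,0,0,0,0.2,-0.5,-1.2,4,0,0,0,0.2]' >/dev/null; python3 -c "
from h import *
rel([.5433,-.0227,.1923])"
python3 -m jog '[0,0,1,0,0,0,0.2,0,0,2,0,0,0,0.2,0,0,3,0,0,0,0.2,0,0,4,0,0,0,0.2]' >/dev/null; python3 -c "
from h import *
rel([.5433,-.0227,.1923])"
```

```text
t17.8 tool mm [-0.2 -0.4 33.2] pos [ 0.5437 -0.0227  0.2255] q [-0.04  0.3  -0.1   1.17  0.    2.02] F [-0.   0.8 -1.9] M [0.022 0.041 0.042] toolyaw -28.2 tilt 0.0 w 0.37
t18.1 tool mm [-0.2 -0.4 29.2] pos [ 0.5437 -0.0227  0.2215] q [-0.04  0.3  -0.11  1.16  0.    2.02] F [ 0.1  0.7 -1. ] M [0.022 0.034 0.033] toolyaw -28.2 tilt 0.0 w 0.364
```

```bash
python3 -m jog '[0,0,1.5,0,0,0,0.2,0,0,3,0,0,0,0.2,0,0,4.5,0,0,0,0.2,0,0,6,0,0,0,0.2,0,0,7.5,0,0,0,0.2,0,0,9,0,0,0,0.2]' >/dev/null; python3 -c "
from h import *
rel([.5433,-.0227,.1923])"
python3 -m jog '[0,0,1.5,0,0,0,0.2,0,0,3,0,0,0,0.2,0,0,4.5,0,0,0,0.2,0,0,6,0,0,0,0.2,0,0,7.5,0,0,0,0.2,0,0,9,0,0,0,0.2]' >/dev/null; python3 -c "
from h import *
rel([.5433,-.0227,.1923])"
```

```text
t18.6 tool mm [-0.2 -0.3 20.1] pos [ 0.5437 -0.0227  0.2124] q [-0.04  0.3  -0.13  1.14  0.    2.02] F [ 0.3 -0.3 -2.2] M [0.005 0.007 0.012] toolyaw -28.2 tilt 0.0 w 0.363
t19.1 tool mm [-0.2 -0.3 11.2] pos [ 0.5437 -0.0227  0.2035] q [-0.04  0.31 -0.15  1.12  0.    2.02] F [ 0.  -0.5 -1.4] M [-0.016  0.007 -0.026] toolyaw -28.2 tilt 0.0 w 0.367
```

```bash
python3 -m jog '[0,0,1.5,0,0,0,0.2,0,0,3,0,0,0,0.2,0,0,4.5,0,0,0,0.2,0,0,6,0,0,0,0.2,0,0,7.5,0,0,0,0.2,0,0,9,0,0,0,0.2]' >/dev/null; python3 -c "
from h import *
rel([.5433,-.0227,.1923])"
python3 -m jog '[0,0,0.5,0,0,0,0.2,0,0,1,0,0,0,0.2,0,0,1.5,0,0,0,0.2]' >/dev/null; python3 -c "
from h import *
rel([.5433,-.0227,.1923])"
```

```text
t19.6 tool mm [-0.2 -0.4  2.2] pos [ 0.5438 -0.0227  0.1945] q [-0.04  0.31 -0.16  1.1   0.    2.02] F [-0.4 -0.2 -1.8] M [ 0.006 -0.064 -0.006] toolyaw -28.2 tilt 0.0 w 0.366
t19.9 tool mm [-0.2 -0.4  0.8] pos [ 0.5437 -0.0227  0.1931] q [-0.04  0.31 -0.17  1.09  0.    2.02] F [-0.3  0.3 -2.4] M [-0.018  0.012  0.024] toolyaw -28.2 tilt 0.0 w 0.368
```

```bash
python3 -m jog '[0,0,0.5,0,0,0,0.2,0,0,1,0,0,0,0.2,0,0,1.5,0,0,0,0.2]' >/dev/null; python3 -c "
from h import *
rel([.5433,-.0227,.1923])"
python3 -m jog '[0,0,0.5,0,0,0,0.2,0,0,1,0,0,0,0.2]' >/dev/null; python3 -c "
from h import *
rel([.5433,-.0227,.1923])"
```

```text
t20.1 tool mm [-0.2 -0.4 -0.7] pos [ 0.5438 -0.0227  0.1916] q [-0.04  0.31 -0.17  1.09  0.    2.02] F [ 1.1 -0.  -1.8] M [ 0.052 -0.007  0.043] toolyaw -28.2 tilt 0.01 w 0.367
t20.3 tool mm [-0.3 -0.4 -1.4] pos [ 0.5438 -0.0227  0.1909] q [-0.04  0.31 -0.17  1.09  0.    2.02] F [-1.8 -0.6  2.6] M [0.106 0.282 0.051] toolyaw -28.2 tilt 0.02 w 0.362
```

The flange has met the rim, with a gentle upward force. Releasing and rising.

```bash
python3 -m jog '[0,0,0.4,0,0,0,0.2,0,0,0.4,0,0,0,0.5,0,0,0.4,0,0,0,1,0,0,0.4,0,0,0,1,0,0,0.4,0,0,0,1,0,0,0.4,0,0,0,1,0,0,-10,0,0,0,1,0,0,-40,0,0,0,1,0,0,-80,0,0,0,1,0,0,-100,0,0,0,1]'
python3 -m jog '[-120,0,0,0,0,0,1,-120,0,0,0,0,0,1,-120,0,0,0,0,0,1,-120,0,0,0,0,0,1,-120,0,0,0,0,0,1,-120,0,0,0,0,0,1]' >/dev/null
python3 - <<'E'
from h import *
C=[viewer.read_camera(n) for n in("top","scene")]
for cs in (C[:1],C[1:]): 
    j,e=fit(cs,[.5433,-.0225,0],zu=.107,free=False);print(np.degrees(j),e)
c=C[1]
R=[]
for c,tb in zip(C,((208,256),(175,238))):
    f=c["frame"];m=biggest(mask(f,(0,150,90),(5,255,255))|mask(f,(172,150,90),(180,255,255)),tb,10);r=np.argwhere(m).mean(0);R.append(r);print(m.sum(),r)
print("knob",tri(C[0],R[0],C[1],R[1]),"expect z",.107+.039+.061)
cv2.imwrite("pics/h.png",cv2.resize(C[1]["frame"][110:290,150:350],None,fx=3.2,fy=3.2,interpolation=cv2.INTER_CUBIC))
E
```

```text
t: 21.15
eef_pos: [0.5447, -0.0227, 0.2943]
ee_rot: [0.001, 0.858, 0.513, 0.002]
contact_force: [0.6, 0.0, 1.2]
gripper_width: 1.001
finger_force: 0.0
73.75 1358.0
73.25 350.75
67 [208. 256.]
124 [182.08064516 239.60483871]
knob (array([ 0.54267189, -0.02291887,  0.20645006]), np.float64(0.0011249280142878763)) expect z 0.207
```

View pics/h.png

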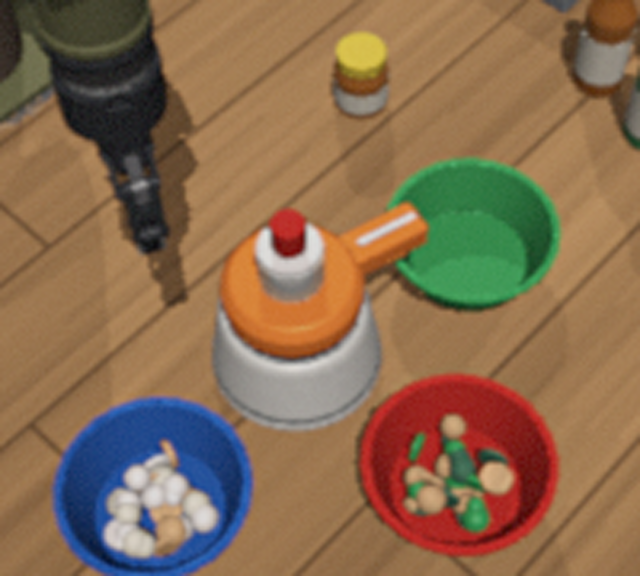

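The pusher is upright and home: the triangulated knob height of 0.2065 m matches the expected 0.207 m. The chute still points into the green basin and the arm is clear.

```bash
python3 -c "
from station import ctrl
print(ctrl.finish_job())"
```

```text
the job is handed in; nothing more can be done
None
```

I handed the job in, but no verdict came back: the hopper top is about half a turn past first touch on the seal by felt torque, the chute's line passes within about 5 mm of the green basin's centre, and the pusher is home, upright and released with nothing else seen to move.

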